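Exercise the sprung corner of a slide-copying tilt stage up to its index

TASK

Check the slide-copying stage before use: with the fingertips press down the round thumb pad on its sprung corner until the upright pointer stands level with the brass index rider on the scale, without running past it, and hold it there for about a second. Then ease the corner back up under the fingers, not letting it snap, until the plate is home, and take the hand away. Keep off the pointer and the scale, grip and lift nothing, and leave the slide in its gate and the stage and everything around it where they are.

Things in the scene. Friction and masses are not known exactly. Their poses are not given: they have to be found in the camera images.
- stage: The loose 3 kg tilt stage: dark square steel base (224 mm a side, 12 thick) under a bright square aluminium plate (182 mm a side, top 65 mm up). Origin: centre of the base's underside. Its x axis runs along a diagonal of both squares to the corner with the upright white scale, which is on the side away from the robot; sprung corner with pad and coil spring at -y, fixed post at the +y corner.
- tilt_plate (a joint): Plate's tilt, rad: 0 = home, grows as the pad goes down, stop at 0.32. The hinge line is the stage's x axis raised 52 mm. A spring drives it home: push on the pad 4 to 5 N to leave the seat, about 9 N at 0.2. 0.01 rad is 1 mm at the pad. Let go at once, it snaps home at over 2 rad/s; under fingers rising slower than 60 mm/s it follows gently.
- thumb_pad: The thing to press: a flat black round pad, 36 mm across and 5 mm thick, on top of the sprung corner of the plate, its centre 100 mm from the hinge line on the stage's -y side (x = 0). Origin: centre of its underside; z is its upward normal, tilting with the plate.
- pad_top (a point): Centre of the pad's top face; 70 mm above the table with the plate home.
- pointer: Slim dark pointer fixed to the plate, standing upright from the hinge line in front of the white scale (145 mm from the stage's centre along its +x), 170 mm long, 3.5 mm wide at the tip. It swings towards the stage's -y side as the pad goes down. Origin on the hinge line. Not to be touched.
- pointer_tip (a point): Tip of the pointer, 170 mm from the hinge line; 222 mm above the table with the plate home.
- scale: White graduated sector on two legs on the base, behind the pointer, about 160 mm wide, 246 mm high with the rider; its plane is 136 mm from the stage's centre along +x. Lines every 2 degrees, longer every 10, zero upright. Origin on the hinge line above the stage's origin, axes as the stage's. Carries the rider. Not to be touched.
- rider (a joint): Setting of the brass index rider, a 12 x 14 mm clamp on the scale's rim with a thin blade pointing in at the pointer's tip: the tilt, in rad, that the plate has when the pointer is level with the blade (the wanted value of tilt_plate). Stays as set.
- rider_mark (a point): The point at the rider's blade where the pointer's tip lies when it is level with the rider (170 mm from the hinge line).
- slide: A mounted medium-format slide, 70 x 70 x 3 mm, white frame, 22 g, lying loose in the gate in the middle of the plate. Origin: centre of its underside.
- gate (a point): Centre of the gate in the middle of the plate's top, where the slide's underside lies, 65 mm above the table. Knurled adjuster heads stand 20 mm above the plate 102 mm from here, at the stage's -x and +y corners; nothing stands above the plate near the pad.
- loupe: Bystander: magnifier on a clear foot, 50 mm across, 48 mm high. Origin: centre of its underside.
- slide_stack: Bystander: pile of six mounted slides, 50 x 50 x 19 mm. Origin: centre of its underside.
- screwdriver: Bystander: small screwdriver lying down, 150 mm long, blue handle. Origin under its middle.
- lens_cap: Bystander: black lens cap, 62 mm across, 10 mm high. Origin: centre of its underside.
- blower: Bystander: black rubber dust blower standing nozzle up, 58 mm across, 108 mm high. Origin: centre of its underside.
- spare_lens: Bystander: black projection lens standing up, 60 mm across, 80 mm high. Origin: centre of its underside.
- slide_box: Bystander: small slide box with clear lid, 62 x 102 x 56 mm. Origin: centre of its underside.
Mind the look-alikes: they are no part of the job. Several things have the shape of the slide; the one meant has the colours described above.

How it is judged:
On the way:
1. the thumb pad is pressed by the fingers so that the pointer's tip is within 4.5 mm of the rider's mark, for 0.6 s (distance between pointer_tip and rider_mark below 0.0045 m and contact force between thumb_pad and the fingers above 1 N), for 0.6 s.
At the end, for the whole second after the job is handed in: The plate is home (tilt under 0.012 rad) and at rest, the stage within 10 mm of where it stood, the slide within 5 mm of its place in the gate, the rider as set, the bystanders within 15 mm of where they were (value of joint tilt_plate below 0.012 rad and velocity of joint tilt_plate between -0.05 and 0.05 rad/s and distance of each of stage, rider_mark from where it was at the start of the episode below 0.01 m and linear speed of stage below 0.01 m/s and distance between slide and gate below 0.005 m and distance of each of loupe, slide_stack, screwdriver, lens_cap, blower, spare_lens, slide_box from where it was at the start of the episode below 0.015 m); the robot touches nothing.
It fails at once if the pointer runs more than 8 mm past the rider's mark (distance between pointer_tip and rider_mark above 0.008 m and y of pointer_tip in the frame of rider_mark below 0 m).
It fails at once if the plate snaps back (faster than 1.5 rad/s, 150 mm/s at the pad) (velocity of joint tilt_plate below -1.5 rad/s).
It fails at once if the robot touches the pointer or the scale (contact force between any of pointer, scale and the fingers above 0.5 N or contact force between any of pointer, scale and the arm above 0.5 N).
It fails at once if the stage is shifted more than 12 mm, lifted or tipped (distance of stage from where it was at the start of the episode above 0.012 m or angle between stage's own z axis and vertical above 0.06 rad).
It fails at once if the slide leaves its gate (6 mm), or a bystander is moved or lifted more than 15 mm (distance between slide and gate above 0.006 m or distance of any of loupe, slide_stack, screwdriver, lens_cap, blower, spare_lens, slide_box from where it was at the start of the episode above 0.015 m).
It also fails if it takes over 48 s, if anything falls off the work surface, if the arm or the gripper's body presses on something with over 40 N, if the wrist force passes 120 N, or if a joint passes its speed limit or range.

ROBOT

A 7-joint arm with a two-finger parallel gripper is mounted at the origin on the work surface. World frame = base frame: x ahead of the robot, y to its left, z up, the work surface at z = 0. Lengths are in m, angles in rad, forces in N, time in s.
With the tool pointing down it reaches from about 0.4 to 0.875 m from the base axis. Payload 6.5 kg.
Tool frame: the origin (TCP) lies midway between the tips of the shut fingers; the grasp point (between the pads) lies 19 mm behind it; z points along the fingers, y is the line along which they close (so a half turn about z gives the same grasp; the last joint's range is limited). The gripper opens to 85 mm and grips with 20 to 120 N. Pads are 22 mm wide; open, the fingers measure 114 mm over their backs; the gripper's body (76 mm by 85 mm) begins 54 mm behind the grasp point. The pads swing forward as they close: fully open they stand 13 mm farther back than shut.
Start: joints at [1.205, 0.536, -0.004, 1.538, 0.003, 1.067, -0.071], TCP at [0.192, -0.621, 0.231] pointing down, gripper open.
Joint ranges: [-2.7, 2.7], [-0.37, 2.16], [-1.27, 1.26], [0.24, 2.4], [-1.31, 4.45], [0.19, 1.91], [-2.76, 2.76]. Speed limits (rad/s): [2.39, 2.39, 3.14, 3.14, 3.14, 3.14, 3.14].

INTERFACE

Orientations are given as a 3x3 rotation matrix whose columns are the frame's x, y, z axes.
In Python, from cell import bot, vision gives the robot as it stands.
- The arm moves only by the shell command python3 -m crank 'ROWS'. ROWS is JSON, a list of rows, each an object of numbers: "tx", "ty", "tz": the shift along the tool's x, y, z in m; "turn": the turn about the tool's z in degrees; "fingers": the gripper command: -1 is fully open, 1 is shut, values between are in proportion. A call has 1 to 8 rows; each row shifts and turns the commanded pose from where the row before left it, along the tool's axes as they then stand; what a row does not reach is not made up. A row lasts 1/12 s, in which the tool goes at most 41.7 mm and 7.16 degrees, less where a joint would pass 70% of its speed; a pose out of reach is approached as far as the arm can. A call is refused whole if a number of a shift passes 0.0417 or a number of a turn 7.16, either way. A call with a gripper value outside its range is refused whole. The fingers move at their own pace and stop on an object; the grip force is fixed at half the most. Time passes only in rows, so rows that do not move let the fingers close. It gives the time, the measured TCP pose, the force, the opening and the grip force at its end, in the units of the state.
- bot.state(): the state, without advancing time (a new reading comes with each control period).
- vision.snapshot(name): name is "side" or "top"; returns a dict with "image" (384x512x3 uint8, red, green, blue), "depth" (384x512 float32, m along the optical axis (not along the pixel's ray), 0 where there is no reading), "fx", "fy", "cx", "cy" (pixels), "rvec" (rotation vector, rad) and "tvec" (3), from world to camera coordinates, as OpenCV has them. Camera axes: x right, y down, z forward; pixel columns grow to the right and rows downward; lengths in m; the calibration is good to about 2 mm. A picture is of the moment at which its call begins.
- bot.job_done(): hands the job in; it is judged then, once.
The state is a dict: "t": time; "joint_positions": joint angles; "joint_velocities": joint speeds; "effort": joint torques, N m; "tcp_pos": TCP position; "tool_rot": TCP orientation; "wrist_force": force on the tool from outside, world axes, zero at the start; "torque": the same for the moment, N m; "width": finger opening in m; "grasp_force": force on a finger pad.
Only numpy, scipy, OpenCV 4.12 (cv2) and the standard library are available. Lean on these libraries where they do the work, as an engineer would, in place of code of your own. Each camera call takes 0.05 s, during which the arm holds its last target. There are 200 camera calls.

## Working session

There is one attempt and no reset: what is moved stays moved. The work goes in short steps, Python scripts to look and compute and a shell command to move; the robot and the scene stay as the last step left them, time stands still between calls to the robot, and variables do not carry over. Pictures are saved under pics/ and viewed, at most 10 in all, crops included, and the job is handed in when it is done.

```bash
mkdir -p pics; ls
python3 - <<'E'
from cell import bot, vision
import cv2,numpy as np
s=bot.state();print(s['t'],s['tcp_pos'],s['tool_rot'],s['width'])
for n in('side','top'):
    d=vision.snapshot(n);cv2.imwrite(f'pics/{n}0.png',d['image'][:,:,::-1]);np.savez(f'{n}0.npz',**d)
    R=cv2.Rodrigues(np.array(d['rvec'],float))[0];print(n,-R.T@np.array(d['tvec']).ravel(),R[2],d['fx'],d['cx'],d['cy'])
E
```

```text
pics
0.0 [ 0.19175168 -0.62040246  0.23039814] [[ 9.55382714e-01  2.95370033e-01 -6.42796925e-04]
 [ 2.95370706e-01 -9.55381287e-01  1.65622401e-03]
 [-1.24917212e-04 -1.77219117e-03 -9.99998422e-01]] 0.08543321366673508
side [0.34463013 0.669576   0.87464927] [ 0.17254046 -0.6835893  -0.70917943] 360.2795066868073 245.09975841976006 189.71891129107888
top [ 0.44859322 -0.05032988  1.1164654 ] [ 6.94125937e-02  7.28635732e-04 -9.97587771e-01] 373.7249426006459 254.73995545436745 190.0344241658688
```

View pics/side0.png

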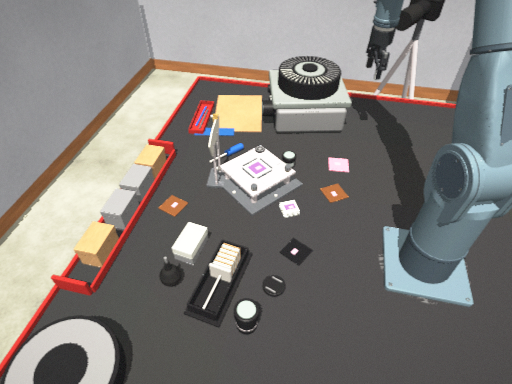

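View pics/top0.png

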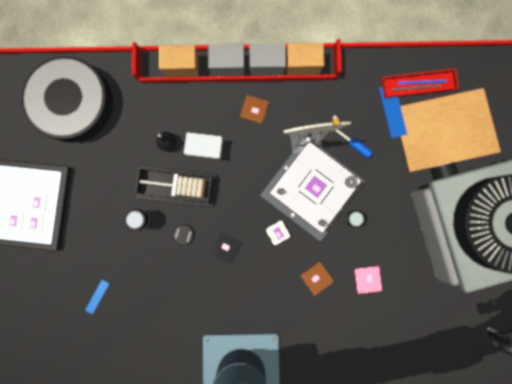

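Run:
```python
import cv2,numpy as np
a=cv2.imread('pics/top0.png')[105:255,245:385];b=cv2.imread('pics/side0.png')[105:220,195:310]
a=cv2.resize(a,(400,430),interpolation=2);b=cv2.resize(b,(400,430),interpolation=2)
cv2.imwrite('pics/crop0.png',np.hstack([a,b]))
```

```text
(no output)
```

View pics/crop0.png

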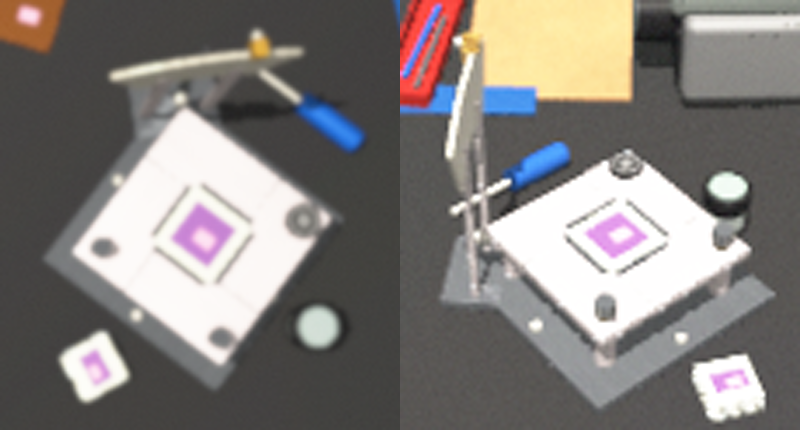

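The pad is the black disc at the right corner in top view (351,182) and at the far corner in side view (260,149). Look-alikes are the adjuster heads at top (281,191) and (323,223), the loupe at (357,218) and the lens cap at (184,235). The crop shows the pad flat, opposite the +y adjuster, with nothing standing near it. The brass rider is at top (336,120) and side (215,117).

```bash
cat > h.py <<'E'
import numpy as np,cv2
def ray(d,u,v):
    R=cv2.Rodrigues(np.array(d['rvec'],float))[0];t=np.array(d['tvec'],float).ravel()
    r=R.T@np.array([(u-d['cx'])/d['fx'],(v-d['cy'])/d['fy'],1.]);return -R.T@t,r
def plane(d,u,v,z):
    o,r=ray(d,u,v);return o+r*(z-o[2])/r[2]
def tri(d1,p1,d2,p2):
    o1,a=ray(d1,*p1);o2,b=ray(d2,*p2)
    s=np.linalg.lstsq(np.c_[a,-b],o2-o1,rcond=None)[0];A=o1+s[0]*a;B=o2+s[1]*b
    return (A+B)/2,np.linalg.norm(A-B)
def cen(img,lo,hi,box):
    x0,y0,x1,y1=box;h=cv2.cvtColor(img[y0:y1,x0:x1],cv2.COLOR_RGB2HSV)
    m=cv2.inRange(h,lo,hi);v,u=np.nonzero(m);return (u.mean()+x0,v.mean()+y0),len(u)
E
python3 - <<'E'
from h import *
T=dict(np.load('top0.npz'));S=dict(np.load('side0.npz'));t=T['image'];s=S['image']
pur=((135,60,80),(165,255,255));gold=((12,110,90),(28,255,255))
bt=(300,172,334,204);bs=(240,155,276,182)
for nm,c,b1,b2 in(('slide',pur,bt,bs),('rider',gold,(325,110,345,128),(205,108,225,125))):
    p1,n1=cen(t,*c,b1);p2,n2=cen(s,*c,b2);print(nm,p1,n1,p2,n2,tri(T,p1,S,p2))
    if nm=='slide':
        c0=plane(T,*p1,.068);print(c0,plane(S,*p2,.068))
# plate outline: bright low-sat incl. purple in top view
g=cv2.cvtColor(t,cv2.COLOR_RGB2GRAY);m=np.zeros_like(g);m[135:245,260:370]=(g[135:245,260:370]>150)*255
m=cv2.morphologyEx(m,cv2.MORPH_CLOSE,np.ones((9,9)))
cs=max(cv2.findContours(m,0,1)[0],key=cv2.contourArea);r=cv2.minAreaRect(cs)
for q in cv2.boxPoints(r):print(q,plane(T,*q,.065).round(4))
for nm,p in(('padT',(350.7,182)),('a+y',(281.4,191.2)),('a-x',(322.7,223))):print(nm,plane(T,*p,.07 if nm=='padT' else .085).round(4))
for nm,p in(('padS',(260.3,148.6)),):print(nm,plane(S,*p,.07).round(4))
print(t[112:128,326:346].astype(int).tolist()[6:10])
E
```

```text
slide (np.float64(315.4512820512821), np.float64(185.98461538461538)) 195 (np.float64(256.314606741573), np.float64(167.4943820224719)) 89 (array([ 0.52984792, -0.22093695,  0.06603851]), np.float64(0.0011120215024861357))
[ 0.53024566 -0.22053527  0.068     ] [ 0.52884519 -0.21883319  0.068     ]
rider (np.float64(335.6304347826087), np.float64(121.43478260869566)) 46 (np.float64(215.0), np.float64(115.70967741935483)) 31 (array([ 0.67083141, -0.24614057,  0.23447564]), np.float64(0.001468285660205793))
[262.211   195.62138] [ 0.5056 -0.0704  0.065 ]
[306.1792  135.66472] [ 0.6746 -0.1985  0.065 ]
[363.14453 177.43929] [ 0.5525 -0.3564  0.065 ]
[319.17633 237.39595] [ 0.3862 -0.2275  0.065 ]
padT [ 0.5397 -0.3195  0.07  ]
a+y [ 0.516  -0.1232  0.085 ]
a-x [ 0.4266 -0.2349  0.085 ]
padS [ 0.5361 -0.3182  0.07  ]
[[[69, 67, 65], [68, 65, 65], [69, 67, 66], [68, 66, 64], [71, 69, 66], [85, 79, 72], [128, 116, 98], [182, 166, 136], [219, 199, 159], [224, 200, 154], [211, 178, 126], [181, 148, 93], [138, 113, 71], [97, 84, 65], [74, 69, 65], [70, 68, 65], [68, 65, 65], [69, 67, 66], [68,
[... 238 characters left out ...]
 [81, 73, 65], [69, 67, 65], [67, 65, 63], [69, 66, 65], [69, 67, 65], [68, 67, 64]], [[68, 65, 65], [69, 66, 66], [69, 67, 66], [70, 67, 66], [78, 72, 65], [103, 86, 62], [138, 110, 61], [178, 139, 66], [216, 167, 74], [227, 180, 77], [226, 177, 74], [218, 168, 71], [184, 144, 69], [133, 108, 69], [91, 82, 70], [78, 74, 70], [79, 77, 73], [82, 80, 75], [86, 83, 78], [84, 81, 76]], [[79, 77, 74], [80, 78, 74], [82, 79, 76], [85, 81, 78], [96, 90, 81], [119, 102, 78], [149, 119, 68], [182, 141, 61], [218, 167, 65], [228, 180, 71], [228, 179, 71], [222, 172, 70], [198, 155, 74], [150, 124, 79], [114, 104, 87], [114, 109, 99], [123, 118, 108], [130, 126, 114], [133, 128, 117], [132, 128, 115]]]
```

Run:
```python
from h import *
T=dict(np.load('top0.npz'));S=dict(np.load('side0.npz'))
def cloud(d):
    R=cv2.Rodrigues(np.array(d['rvec'],float))[0];t=d['tvec'].ravel()
    v,u=np.mgrid[:384,:512];z=d['depth']
    P=np.stack([(u-d['cx'])/d['fx']*z,(v-d['cy'])/d['fy']*z,z],-1)
    return (P-t)@R
for n,d in(('T',T),('S',S)):
    P=cloud(d);X=P[...,0];Y=P[...,1];Z=P[...,2];near=(np.hypot(X-.53,Y+.22)<.14)
    m=near&(Z>.057)&(Z<.08)&(d['depth']>0)
    q=P[m];r=cv2.minAreaRect(q[:,:2].astype(np.float32));print(n,'plate',m.sum(),r,np.median(q[:,2]))
    m2=(abs(X-.66)<.05)&(abs(Y+.2)<.13)&(Z>.15)&(Z<.3)&(d['depth']>0);q=P[m2]
    if len(q)>10:
        l=cv2.fitLine(q[:,:2].astype(np.float32),cv2.DIST_HUBER,0,.01,.01).ravel();print('scale',len(q),l,q.min(0),q.max(0))
# dark blobs centred by darkness in top view near pad / adjusters
for d,n,L in((T,'T',(('pad',(350.7,182),.07,8),('+y',(281.4,191.2),.085,5),('-x',(322.7,223),.085,5))),(S,'S',(('pad',(260.3,148.6),.07,6),))):
    h=cv2.cvtColor(d['image'],cv2.COLOR_RGB2HSV)
    for nm,(u,v),z,rr in L:
        V=h[...,2].astype(float);x0,y0=int(u),int(v);k=rr+2
        sub=V[y0-k:y0+k+1,x0-k:x0+k+1];print(n,nm);print(sub.astype(int) if nm=='pad' else '')
        w=np.clip(190-sub,0,None);yy,xx=np.mgrid[y0-k:y0+k+1,x0-k:x0+k+1];w[(xx-u)**2+(yy-v)**2>rr**2]=0
        p=((w*xx).sum()/w.sum(),(w*yy).sum()/w.sum());print(p,plane(d,*p,z))
```

```text
T plate 4093 ((0.5491623878479004, -0.2158813178539276), (0.21415045857429504, 0.21095363795757294), 51.69359588623047) 0.06664801824074175
scale 482 [ 0.1162474  -0.99322027  0.6604337  -0.19580363] [ 0.65204435 -0.28615555  0.15029982] [ 0.68389062 -0.12361018  0.24556056]
S plate 2061 ((0.5477837324142456, -0.2149425446987152), (0.22008125483989716, 0.21456092596054077), 50.96520233154297) 0.06636149230599497
scale 286 [ 0.11019818 -0.99390966  0.66071606 -0.21096925] [ 0.6508265  -0.28347985  0.15056713] [ 0.68182219 -0.12014041  0.24340871]
T pad
[[248 250 250 250 251 251 250 246 237 219 179 138 109  94  81  73  70  67
   66  66  67]
 [250 251 251 251 251 251 250 249 247 241 223 183 143 116  98  86  75  70
   67  67  67]
 [251 251 251 251 251 251 250 250 248 244 235 215 177 143 116 101  90  80
   71  67  67]
 [251 251 251 251 251 251 249 247 243 234 222 205 184 158 130 113 105  94
   82  74  69]
 [251 251 251 251 251 249 245 233 219 197 178 168 164 155 133 123 122 114
   99  88  77]
 [251 251 251 251 250 245 229 198 173 158 147 143 144 143 135 134 143 143
  127 104  89]
 [251 25
[... 2258 characters left out ...]
 134 154 168 175  91  90  90]
 [239 254 252 174 150 121 146 197 188 142 131 157 143 240 249 125  91]
 [254 255 252 160 111 152 171 178 156 177 190 129 176 252 255 250 170]
 [255 255 255 244  93  87 112 119 110 106 107 127 240 255 255 255 253]
 [255 255 255 255 250 199  97  81  96 141 235 254 255 255 255 255 255]
 [255 255 255 255 255 254 254 254 254 254 255 255 255 255 255 255 255]
 [255 255 255 255 255 255 255 255 255 255 255 255 255 255 255 255 255]
 [254 255 255 255 255 255 255 255 255 255 255 255 255 255 255 255 255]
 [255 255 255 255 255 255 255 255 255 255 255 255 255 255 255 255 255]]
(np.float64(260.3063184175149), np.float64(147.03668139043594)) [ 0.53787534 -0.32690203  0.07      ]
```

Run:
```python
from h import *
T=dict(np.load('top0.npz'))
R=cv2.Rodrigues(np.array(T['rvec'],float))[0];t=T['tvec'].ravel()
v,u=np.mgrid[:384,:512];z=T['depth']
P=(np.stack([(u-T['cx'])/T['fx']*z,(v-T['cy'])/T['fy']*z,z],-1)-t)@R
q=P[z>0]
print('cols y',np.arange(-.7,-.25,.05).round(2))
for x in np.arange(.05,.7,.05):
    print(round(x,2),[round(float(s[:,2].max()),2) if len(s:=q[(abs(q[:,0]-x)<.025)&(abs(q[:,1]-y)<.025)]) else None for y in np.arange(-.7,-.25,.05)])
from cell import bot
Rt=bot.state()['tool_rot'];p=bot.state()['tcp_pos']
for w in([.30,-.35,.231],[.5414,-.3191,.231]):print((Rt.T@(np.array(w)-p)).round(4))
ps=.117;Rs=np.array([[np.cos(ps),-np.sin(ps)],[np.sin(ps),np.cos(ps)]])
def proj(xy,z):
    w=np.r_[np.array([.5297,-.2198])+Rs@xy,z];return cv2.projectPoints(w[None],T['rvec'],T['tvec'],np.array([[T['fx'],0,T['cx']],[0,T['fy'],T['cy']],[0,0,1.]]),None)[0].ravel()
for th in(0,.23):print(th,proj([.145,-.17*np.sin(th)],.052+.17*np.cos(th)),proj([.136,-.17*np.sin(th)],.052+.17*np.cos(th)))
```

```text
cols y [-0.7  -0.65 -0.6  -0.55 -0.5  -0.45 -0.4  -0.35 -0.3 ]
0.05 [0.01, 0.01, 0.01, 0.01, 0.01, 0.01, 0.01, 0.01, 0.01]
0.1 [0.01, 0.01, 0.01, 0.01, 0.01, 0.01, 0.01, 0.01, 0.01]
0.15 [0.01, 0.01, 0.01, 0.35, 0.01, 0.01, 0.01, 0.01, 0.01]
0.2 [0.01, 0.01, 0.32, 0.35, 0.01, 0.01, 0.01, 0.01, 0.01]
0.25 [0.14, 0.14, 0.15, 0.12, 0.01, 0.01, 0.01, 0.01, 0.01]
0.3 [0.15, 0.21, 0.21, 0.14, 0.01, 0.01, 0.01, 0.01, 0.01]
0.35 [None, 0.21, 0.21, 0.21, 0.01, 0.01, 0.01, 0.01, 0.01]
0.4 [None, 0.22, 0.21, 0.21, 0.1, 0.01, 0.01, 0.05, 0.05]
0.45 [None, 0.22, 0.21, 0.21, 0.12, 0.01, 0.01, 0.06, 0.07]
0.5 [0.21, 0.21, 0.21, 0.21, 0.14, 0.01, 0.01, 0.07, 0.07]
0.55 [0.21, 0.21, 0.21, 0.14, 0.14, 0.01, 0.01, 0.07, 0.08]
0.6 [0.14, 0.01, 0.11, 0.1, 0.01, 0.01, 0.03, 0.02, 0.07]
0.65 [0.01, 0.01, 0.01, 0.01, 0.01, 0.01, 0.03, 0.03, 0.22]
[ 1.833e-01 -2.264e-01 -2.000e-04]
[ 4.230e-01 -1.846e-01 -3.000e-04]
0 [316.73950736 122.15013795] [317.27288357 125.76967136]
0.23 [332.15199292 120.53232406] [332.69308862 124.1318952 ]
```

```bash
python3 -m crank '[{"tx":0.023,"ty":-0.028,"fingers":1},{"tx":0.023,"ty":-0.028,"fingers":1},{"tx":0.023,"ty":-0.028,"fingers":1},{"tx":0.023,"ty":-0.028,"fingers":1},{"tx":0.023,"ty":-0.028,"fingers":1},{"tx":0.023,"ty":-0.028,"fingers":1},{"tx":0.023,"ty":-0.028,"fingers":1},{"tx":0.022,"ty":-0.03,"fingers":1}]'
python3 -m crank '[{"tx":0.034,"ty":0.006,"fingers":1},{"tx":0.034,"ty":0.006,"fingers":1},{"tx":0.034,"ty":0.006,"fingers":1},{"tx":0.034,"ty":0.006,"fingers":1},{"tx":0.034,"ty":0.006,"fingers":1},{"tx":0.034,"ty":0.006,"fingers":1},{"tx":0.034,"ty":0.006,"turn":5,"fingers":1},{"turn":5.4,"fingers":1}]'
python3 - <<'E'
from cell import bot
import numpy as np
s=bot.state();R=s['tool_rot'];print(s['t'],s['tcp_pos'],R,s['width']);print(R.T@(np.array([.5414,-.3191,.1])-s['tcp_pos']),s['wrist_force'])
E
```

```text
0.1 [ 0.19177757 -0.6204754   0.23048853] [[ 9.55373396e-01  2.95400276e-01 -5.92751425e-04]
 [ 2.95400840e-01 -9.55372296e-01  1.45604650e-03]
 [-1.36181750e-04 -1.56616736e-03 -9.99998764e-01]] 0.08554527642045859
[ 0.42306429 -0.18444278  0.13071994] [ 0.64524031 -0.52547668  0.02137997]$[0]: bad value
$[0]: bad value
```

```bash
python3 -m crank '[{"tx":0.023,"ty":-0.028,"tz":0.0,"turn":0.0,"fingers":1.0},{"tx":0.023,"ty":-0.028,"tz":0.0,"turn":0.0,"fingers":1.0},{"tx":0.023,"ty":-0.028,"tz":0.0,"turn":0.0,"fingers":1.0},{"tx":0.023,"ty":-0.028,"tz":0.0,"turn":0.0,"fingers":1.0},{"tx":0.023,"ty":-0.028,"tz":0.0,"turn":0.0,"fingers":1.0},{"tx":0.023,"ty":-0.028,"tz":0.0,"turn":0.0,"fingers":1.0},{"tx":0.023,"ty":-0.028,"tz":0.0,"turn":0.0,"fingers":1.0},{"tx":0.022,"ty":-0.03,"tz":0.0,"turn":0.0,"fingers":1.0}]'
```

```text
t: 0.77
tcp_pos: [0.3004, -0.3493, 0.2311]
tool_rot: [[0.955, 0.295, -0.0], [0.295, -0.955, -0.0], [-0.0, 0.0, -1.0]]
wrist_force: [0.7, -0.3, 0.1]
width: -0.0003
grasp_force: 0.0
```

```bash
python3 -m crank '[{"tx":0.034,"ty":0.006,"tz":0.0,"turn":0.0,"fingers":1.0},{"tx":0.034,"ty":0.006,"tz":0.0,"turn":0.0,"fingers":1.0},{"tx":0.034,"ty":0.006,"tz":0.0,"turn":0.0,"fingers":1.0},{"tx":0.034,"ty":0.006,"tz":0.0,"turn":0.0,"fingers":1.0},{"tx":0.034,"ty":0.006,"tz":0.0,"turn":0.0,"fingers":1.0},{"tx":0.034,"ty":0.006,"tz":0.0,"turn":0.0,"fingers":1.0},{"tx":0.034,"ty":0.006,"tz":0.0,"turn":5.0,"fingers":1.0},{"tx":0.0,"ty":0.0,"tz":0.0,"turn":5.4,"fingers":1.0}]'
python3 - <<'E'
from cell import bot,vision
import numpy as np,cv2
s=bot.state();R=s['tool_rot'];print(s['t'],s['tcp_pos'],s['width']);print(R.T@(np.array([.5414,-.3191,.1])-s['tcp_pos']),s['wrist_force'])
d=vision.snapshot('top');cv2.imwrite('pics/t1.png',cv2.resize(d['image'][95:215,275:395,::-1],(600,600),interpolation=2))
E
```

```text
t: 1.43
tcp_pos: [0.5465, -0.3168, 0.2306]
tool_rot: [[0.993, 0.121, 0.004], [0.121, -0.993, 0.003], [0.004, -0.002, -1.0]]
wrist_force: [-0.2, 1.5, 0.7]
width: 0.0002
grasp_force: 0.0
1.4333 [ 0.54645742 -0.31681399  0.23055128] 0.0002120507385685876
[-0.00585774  0.00192977  0.13052357] [-0.21308108  1.4878451   0.70149606]
```

View pics/t1.png

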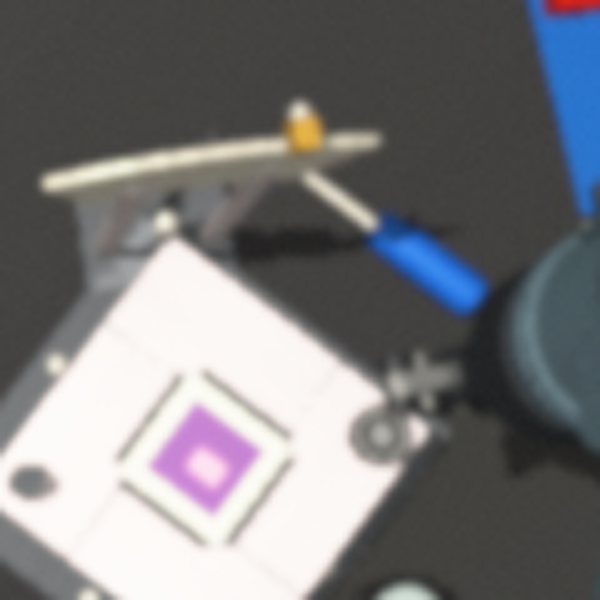

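The pad is clear at crop (380,433). The pointer shows only as a dark notch at (212,137), and the rider is at (303,130). By triangulation the rider is set at about 0.22–0.23 rad.

```bash
python3 -m crank '[{"tx":-0.005,"ty":0.002,"tz":0.03,"turn":0.0,"fingers":1.0},{"tx":0.0,"ty":0.0,"tz":0.03,"turn":0.0,"fingers":1.0},{"tx":0.0,"ty":0.0,"tz":0.03,"turn":0.0,"fingers":1.0},{"tx":0.0,"ty":0.0,"tz":0.03,"turn":0.0,"fingers":1.0},{"tx":0.0,"ty":0.0,"tz":0.02,"turn":0.0,"fingers":1.0},{"tx":0.0,"ty":0.0,"tz":0.01,"turn":0.0,"fingers":1.0},{"tx":0.0,"ty":0.0,"tz":0.0,"turn":0.0,"fingers":1.0}]'
python3 - <<'E'
from cell import bot,vision
import numpy as np,cv2
s=bot.state();R=s['tool_rot'];print(s['t'],s['tcp_pos'],s['width']);print(R.T@(np.array([.5414,-.3191,.07])-s['tcp_pos']),s['wrist_force'])
a=vision.snapshot('top')['image'][120:220,300:400,::-1];b=vision.snapshot('side')['image'][95:195,205:305,::-1]
cv2.imwrite('pics/t2.png',np.hstack([cv2.resize(k,(400,400),interpolation=2) for k in(a,b)]))
E
```

```text
t: 2.07
tcp_pos: [0.5326, -0.323, 0.0789]
tool_rot: [[0.993, 0.119, -0.005], [0.119, -0.993, 0.002], [-0.004, -0.003, -1.0]]
wrist_force: [-0.7, 0.1, -0.4]
width: -0.0001
grasp_force: 0.0
2.0667 [ 0.53263448 -0.32296383  0.07886241] -0.000119499985391347
[ 0.00920114 -0.00277338  0.00882911] [-0.70632715  0.13071448 -0.40988677]
```

View pics/t2.png

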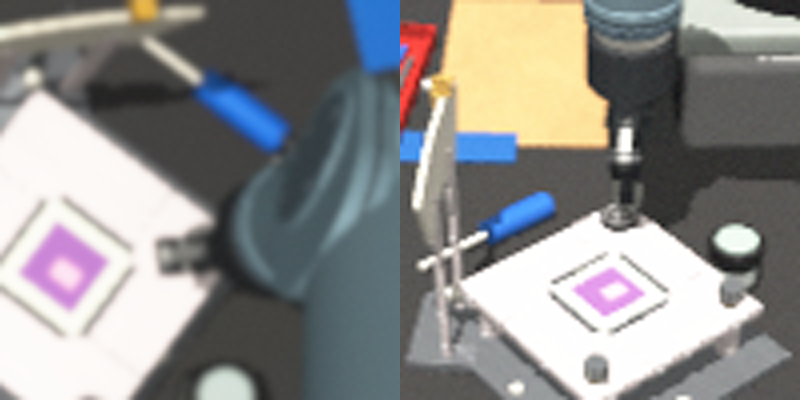

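The fingers hang over the pad, side view (620,205). Now settle and correct.

```bash
python3 -m crank '[{"tx":0.0,"ty":0.0,"tz":0.0,"turn":0.0,"fingers":1.0},{"tx":0.0,"ty":0.0,"tz":0.0,"turn":0.0,"fingers":1.0},{"tx":0.0,"ty":0.0,"tz":0.0,"turn":0.0,"fingers":1.0}]'
```

```text
t: 2.42
tcp_pos: [0.5358, -0.3239, 0.0827]
tool_rot: [[0.993, 0.118, 0.002], [0.118, -0.993, -0.001], [0.002, 0.001, -1.0]]
wrist_force: [-0.5, -0.4, 0.9]
width: -0.0003
grasp_force: 0.0
```

```bash
python3 -m crank '[{"tx":0.003,"ty":-0.002,"tz":0.003,"turn":0.0,"fingers":1.0},{"tx":0.003,"ty":-0.002,"tz":0.003,"turn":0.0,"fingers":1.0},{"tx":0.0,"ty":0.0,"tz":0.0,"turn":0.0,"fingers":1.0},{"tx":0.0,"ty":0.0,"tz":0.0,"turn":0.0,"fingers":1.0},{"tx":0.0,"ty":0.0,"tz":0.0,"turn":0.0,"fingers":1.0}]'; python3 -m crank '[{"tx":0.0,"ty":0.0,"tz":0.002,"turn":0.0,"fingers":1.0},{"tx":0.0,"ty":0.0,"tz":0.002,"turn":0.0,"fingers":1.0},{"tx":0.0,"ty":0.0,"tz":0.002,"turn":0.0,"fingers":1.0},{"tx":0.0,"ty":0.0,"tz":0.002,"turn":0.0,"fingers":1.0},{"tx":0.0,"ty":0.0,"tz":0.0,"turn":0.0,"fingers":1.0},{"tx":0.0,"ty":0.0,"tz":0.0,"turn":0.0,"fingers":1.0}]'
```

```text
t: 2.83
tcp_pos: [0.5406, -0.3186, 0.0751]
tool_rot: [[0.993, 0.118, -0.0], [0.118, -0.993, 0.0], [-0.0, -0.0, -1.0]]
wrist_force: [0.3, -0.3, -0.1]
width: 0.0001
grasp_force: 0.0
t: 3.33
tcp_pos: [0.5406, -0.3193, 0.0676]
tool_rot: [[0.993, 0.118, 0.0], [0.118, -0.993, -0.001], [0.0, 0.001, -1.0]]
wrist_force: [-1.2, -1.4, 5.0]
width: 0.0001
grasp_force: 2.4
```

```bash
python3 -m crank '[{"tx":0.0,"ty":0.0,"tz":0.002,"turn":0.0,"fingers":1.0},{"tx":0.0,"ty":0.0,"tz":0.002,"turn":0.0,"fingers":1.0},{"tx":0.0,"ty":0.0,"tz":0.002,"turn":0.0,"fingers":1.0},{"tx":0.0,"ty":0.0,"tz":0.002,"turn":0.0,"fingers":1.0},{"tx":0.0,"ty":0.0,"tz":0.002,"turn":0.0,"fingers":1.0},{"tx":0.0,"ty":0.0,"tz":0.002,"turn":0.0,"fingers":1.0},{"tx":0.0,"ty":0.0,"tz":0.0,"turn":0.0,"fingers":1.0},{"tx":0.0,"ty":0.0,"tz":0.0,"turn":0.0,"fingers":1.0}]'
python3 - <<'E'
from cell import bot,vision
import numpy as np,cv2
A=vision.snapshot('top');B=vision.snapshot('side');np.savez('t3.npz',**A);np.savez('s3.npz',**B)
a=A['image'][105:155,285:365,::-1];b=B['image'][95:195,205:305,::-1]
cv2.imwrite('pics/t3.png',np.hstack([cv2.resize(a,(480,300),interpolation=2),cv2.resize(b,(300,300),interpolation=2)]))
for d,n in((A,'T'),(B,'S')):
    R=cv2.Rodrigues(np.array(d['rvec'],float))[0];v,u=np.mgrid[:384,:512];z=d['depth']
    P=(np.stack([(u-d['cx'])/d['fx']*z,(v-d['cy'])/d['fy']*z,z],-1)-np.ravel(d['tvec']))@R
    ps=.117;X=P[...,0]-.5297;Y=P[...,1]+.2198;x=X*np.cos(ps)+Y*np.sin(ps);y=-X*np.sin(ps)+Y*np.cos(ps);Z=P[...,2]
    pz=.065-.13*np.clip(-y,0,1)
    m=(z>0)&(abs(x)+abs(y)<.105)&(abs(x)<.07)&((abs(x)>.04)|(abs(y)>.04))&(abs(Z-pz)<.025)&(d['image'].min(-1)>150)
    c=np.linalg.lstsq(np.c_[y[m],x[m],np.ones(m.sum())],Z[m],rcond=None)[0];print(n,m.sum(),c,'theta',np.arctan(c[0]))
E
```

```text
t: 4.0
tcp_pos: [0.5407, -0.3204, 0.0561]
tool_rot: [[0.993, 0.117, 0.001], [0.117, -0.993, -0.002], [0.001, 0.002, -1.0]]
wrist_force: [-1.7, -2.5, 7.6]
width: -0.0002
grasp_force: 4.0
T 1437 [ 0.14388833 -0.00080033  0.06644034] theta 0.14290747296457834
S 580 [1.42766914e-01 4.26291438e-07 6.62989860e-02] theta 0.14180862902714528
```

View pics/t3.png

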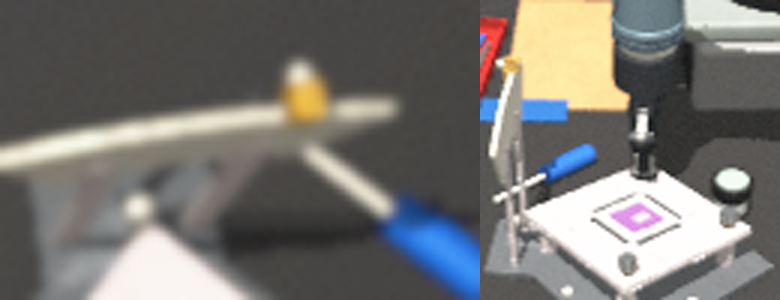

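The plate is tilted 0.142 rad (slope from depth). About 8 mm remains, so go on gently and re-measure, with the pointer as a cross-check.

```bash
python3 -m crank '[{"tx":0.0,"ty":0.0,"tz":0.0015,"turn":0.0,"fingers":1.0},{"tx":0.0,"ty":0.0,"tz":0.0015,"turn":0.0,"fingers":1.0},{"tx":0.0,"ty":0.0,"tz":0.0015,"turn":0.0,"fingers":1.0},{"tx":0.0,"ty":0.0,"tz":0.0015,"turn":0.0,"fingers":1.0},{"tx":0.0,"ty":0.0,"tz":0.001,"turn":0.0,"fingers":1.0},{"tx":0.0,"ty":0.0,"tz":0.0,"turn":0.0,"fingers":1.0},{"tx":0.0,"ty":0.0,"tz":0.0,"turn":0.0,"fingers":1.0}]'
python3 - <<'E'
from cell import bot,vision
import numpy as np,cv2
A=vision.snapshot('top');B=vision.snapshot('side');np.savez('t4.npz',**A);np.savez('s4.npz',**B)
T0=np.load('top0.npz')['image'];T3=np.load('t3.npz')['image']
L=[cv2.resize(k[108:133,305:345,::-1],(390,244),interpolation=cv2.INTER_CUBIC) for k in(T0,T3,A['image'])]
dif=cv2.resize(np.clip(128+3*(A['image'].astype(int)-T0)[108:133,305:345,::-1],0,255).astype(np.uint8),(390,244),interpolation=0)
cv2.imwrite('pics/t4.png',np.vstack([np.hstack(L[:2]),np.hstack([L[2],dif])]))
for d,n in((A,'T'),(B,'S')):
    R=cv2.Rodrigues(np.array(d['rvec'],float))[0];v,u=np.mgrid[:384,:512];z=d['depth']
    P=(np.stack([(u-d['cx'])/d['fx']*z,(v-d['cy'])/d['fy']*z,z],-1)-np.ravel(d['tvec']))@R
    ps=.117;X=P[...,0]-.5297;Y=P[...,1]+.2198;x=X*np.cos(ps)+Y*np.sin(ps);y=-X*np.sin(ps)+Y*np.cos(ps);Z=P[...,2]
    pz=.065+.21*y
    m=(z>0)&(abs(x)+abs(y)<.105)&(abs(x)<.07)&((abs(x)>.04)|(abs(y)>.04))&(abs(Z-pz)<.02)&(d['image'].min(-1)>150)
    c=np.linalg.lstsq(np.c_[y[m],x[m],np.ones(m.sum())],Z[m],rcond=None)[0];print(n,m.sum(),c,'theta',np.arctan(c[0]))
E
```

```text
t: 4.68
tcp_pos: [0.5408, -0.3205, 0.0494]
tool_rot: [[0.993, 0.117, 0.001], [0.117, -0.993, -0.002], [0.001, 0.002, -1.0]]
wrist_force: [-2.5, -3.2, 9.2]
width: 0.0002
grasp_force: 4.7
T 1411 [ 0.21440826 -0.00230343  0.06657859] theta 0.2112104951862143
S 525 [ 0.21509019 -0.0021997   0.06662603] theta 0.21186235948977933
```

View pics/t4.png

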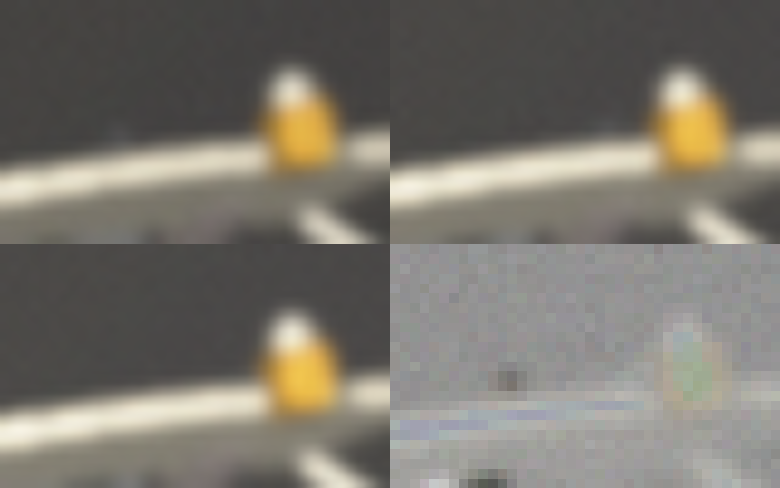

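At 0.142 the pointer tip is at u≈327.5 in the top view (home 317.3). At 0.2115 it has passed under the left edge of the rider, whose centre is at 335.6. Corrected for the pointer's home reading, the rider is at about 0.222 rad, so press 1 mm more and hold.

```bash
python3 -m crank '[{"tx":0.0,"ty":0.0,"tz":0.001,"turn":0.0,"fingers":1.0},{"tx":0.0,"ty":0.0,"tz":0.0,"turn":0.0,"fingers":1.0},{"tx":0.0,"ty":0.0,"tz":0.0,"turn":0.0,"fingers":1.0},{"tx":0.0,"ty":0.0,"tz":0.0,"turn":0.0,"fingers":1.0},{"tx":0.0,"ty":0.0,"tz":0.0,"turn":0.0,"fingers":1.0},{"tx":0.0,"ty":0.0,"tz":0.0,"turn":0.0,"fingers":1.0},{"tx":0.0,"ty":0.0,"tz":0.0,"turn":0.0,"fingers":1.0},{"tx":0.0,"ty":0.0,"tz":0.0,"turn":0.0,"fingers":1.0}]'
python3 - <<'E'
from cell import vision
import numpy as np,cv2
from h import *
A=vision.snapshot('top');B=vision.snapshot('side')
for d,n in((A,'T'),(B,'S')):
    R=cv2.Rodrigues(np.array(d['rvec'],float))[0];v,u=np.mgrid[:384,:512];z=d['depth']
    P=(np.stack([(u-d['cx'])/d['fx']*z,(v-d['cy'])/d['fy']*z,z],-1)-np.ravel(d['tvec']))@R
    ps=.117;X=P[...,0]-.5297;Y=P[...,1]+.2198;x=X*np.cos(ps)+Y*np.sin(ps);y=-X*np.sin(ps)+Y*np.cos(ps);Z=P[...,2]
    m=(z>0)&(abs(x)+abs(y)<.105)&(abs(x)<.07)&((abs(x)>.04)|(abs(y)>.04))&(abs(Z-.065-.21*y)<.02)&(d['image'].min(-1)>150)
    c=np.linalg.lstsq(np.c_[y[m],x[m],np.ones(m.sum())],Z[m],rcond=None)[0];print(n,'theta',np.arctan(c[0]))
# pointer at two known tilts vs rider (top view only): stage y for rays at known stage x
def sy(u,v,z):
    p=plane(A,u,v,z)-[.5297,-.2198,0];return p[0]*np.cos(.117)+p[1]*np.sin(.117),-p[0]*np.sin(.117)+p[1]*np.cos(.117)
print('home tip',sy(317.3,121.8,.222),'tip .142',sy(327.5,121,.2203),-.17*np.sin(.142))
for z in(.228,.2345,.24):
    a=sy(335.63,121.43,z);print(z,a,np.arctan2(-a[1],z-.052))
E
```

```text
t: 5.45
tcp_pos: [0.5408, -0.3205, 0.0484]
tool_rot: [[0.993, 0.117, 0.001], [0.117, -0.993, -0.002], [0.001, 0.002, -1.0]]
wrist_force: [-2.7, -2.1, 9.5]
width: 0.0001
grasp_force: 4.8
T theta 0.22395489035749414
S theta 0.22301329441311302
home tip (np.float64(0.14567376139314148), np.float64(-0.0014732958172938623)) tip .142 (np.float64(0.1447247990510762), np.float64(-0.026698929581620623)) -0.02405895525914042
0.228 (np.float64(0.13931099026834018), np.float64(-0.04422454397311273)) 0.24617907210604992
0.2345 (np.float64(0.13784720441311907), np.float64(-0.04260036660295721)) 0.2293204453431355
0.24 (np.float64(0.13660861638177818), np.float64(-0.041226062674364086)) 0.2158706607585904
```

Run:
```python
from h import *
ps=.117
for f,b in(('t4',(325,110,345,128)),('s4',(205,108,225,125))):
    d=dict(np.load(f+'.npz'));x0,y0,x1,y1=b
    R=cv2.Rodrigues(np.array(d['rvec'],float))[0];v,u=np.mgrid[:384,:512];z=d['depth']
    P=(np.stack([(u-d['cx'])/d['fx']*z,(v-d['cy'])/d['fy']*z,z],-1)-np.ravel(d['tvec']))@R-[.5297,-.2198,.052]
    h=cv2.cvtColor(d['image'],cv2.COLOR_RGB2HSV);m=cv2.inRange(h,(12,130,120),(28,255,255))>0
    k=np.zeros_like(m);k[y0:y1,x0:x1]=1;q=P[m&k&(z>0)]
    x=q[:,0]*np.cos(ps)+q[:,1]*np.sin(ps);y=-q[:,0]*np.sin(ps)+q[:,1]*np.cos(ps);g=(q[:,2]>.15)&(x>.11)&(x<.17)
    print(f,g.sum(),np.c_[x,y,q[:,2]][g].mean(0),np.c_[x,y,q[:,2]][g].std(0),'theta',np.median(np.arctan2(-y[g],q[g,2])))
```

```text
t4 33 [ 0.1360726  -0.04001881  0.18990619] [0.00381474 0.00404117 0.0022888 ] theta 0.20109548780773556
s4 18 [ 0.13644562 -0.03555151  0.18555909] [0.00332643 0.00285378 0.00414856] theta 0.19154954319489298
```

Depth on the rider puts it nearer 0.20–0.21. Ease back 1.8 mm to about 0.205 and hold there too.

```bash
python3 -m crank '[{"tx":0.0,"ty":0.0,"tz":-0.0009,"turn":0.0,"fingers":1.0},{"tx":0.0,"ty":0.0,"tz":-0.0009,"turn":0.0,"fingers":1.0},{"tx":0.0,"ty":0.0,"tz":0.0,"turn":0.0,"fingers":1.0},{"tx":0.0,"ty":0.0,"tz":0.0,"turn":0.0,"fingers":1.0},{"tx":0.0,"ty":0.0,"tz":0.0,"turn":0.0,"fingers":1.0},{"tx":0.0,"ty":0.0,"tz":0.0,"turn":0.0,"fingers":1.0},{"tx":0.0,"ty":0.0,"tz":0.0,"turn":0.0,"fingers":1.0},{"tx":0.0,"ty":0.0,"tz":0.0,"turn":0.0,"fingers":1.0}]'; python3 -m crank '[{"tx":0.0,"ty":0.0,"tz":0.0,"turn":0.0,"fingers":1.0},{"tx":0.0,"ty":0.0,"tz":0.0,"turn":0.0,"fingers":1.0},{"tx":0.0,"ty":0.0,"tz":0.0,"turn":0.0,"fingers":1.0},{"tx":0.0,"ty":0.0,"tz":0.0,"turn":0.0,"fingers":1.0},{"tx":0.0,"ty":0.0,"tz":0.0,"turn":0.0,"fingers":1.0},{"tx":0.0,"ty":0.0,"tz":0.0,"turn":0.0,"fingers":1.0}]'
python3 - <<'E'
from cell import vision
import numpy as np,cv2
A=vision.snapshot('top');B=vision.snapshot('side')
for d,n in((A,'T'),(B,'S')):
    R=cv2.Rodrigues(np.array(d['rvec'],float))[0];v,u=np.mgrid[:384,:512];z=d['depth']
    P=(np.stack([(u-d['cx'])/d['fx']*z,(v-d['cy'])/d['fy']*z,z],-1)-np.ravel(d['tvec']))@R
    ps=.117;X=P[...,0]-.5297;Y=P[...,1]+.2198;x=X*np.cos(ps)+Y*np.sin(ps);y=-X*np.sin(ps)+Y*np.cos(ps);Z=P[...,2]
    m=(z>0)&(abs(x)+abs(y)<.105)&(abs(x)<.07)&((abs(x)>.04)|(abs(y)>.04))&(abs(Z-.065-.21*y)<.02)&(d['image'].min(-1)>150)
    c=np.linalg.lstsq(np.c_[y[m],x[m],np.ones(m.sum())],Z[m],rcond=None)[0];print(n,'theta',np.arctan(c[0]))
E
```

```text
t: 6.22
tcp_pos: [0.5408, -0.3205, 0.0502]
tool_rot: [[0.993, 0.117, 0.001], [0.117, -0.993, -0.002], [0.001, 0.002, -1.0]]
wrist_force: [-1.9, -1.8, 9.4]
width: 0.0
grasp_force: 4.7
t: 6.72
tcp_pos: [0.5408, -0.3205, 0.0502]
tool_rot: [[0.993, 0.117, 0.001], [0.117, -0.993, -0.002], [0.001, 0.002, -1.0]]
wrist_force: [-2.6, -2.6, 9.1]
width: 0.0
grasp_force: 4.7
T theta 0.2040196628509999
S theta 0.20440247309180046
```

Held at 0.204. Now ease up at 24 mm/s.

```bash
python3 -m crank '[{"tx":0.0,"ty":0.0,"tz":-0.001,"turn":0.0,"fingers":1.0},{"tx":0.0,"ty":0.0,"tz":-0.002,"turn":0.0,"fingers":1.0},{"tx":0.0,"ty":0.0,"tz":-0.002,"turn":0.0,"fingers":1.0},{"tx":0.0,"ty":0.0,"tz":-0.002,"turn":0.0,"fingers":1.0},{"tx":0.0,"ty":0.0,"tz":-0.002,"turn":0.0,"fingers":1.0},{"tx":0.0,"ty":0.0,"tz":-0.002,"turn":0.0,"fingers":1.0},{"tx":0.0,"ty":0.0,"tz":-0.002,"turn":0.0,"fingers":1.0},{"tx":0.0,"ty":0.0,"tz":-0.002,"turn":0.0,"fingers":1.0}]'; python3 -m crank '[{"tx":0.0,"ty":0.0,"tz":-0.0015,"turn":0.0,"fingers":1.0},{"tx":0.0,"ty":0.0,"tz":-0.0015,"turn":0.0,"fingers":1.0},{"tx":0.0,"ty":0.0,"tz":-0.0015,"turn":0.0,"fingers":1.0},{"tx":0.0,"ty":0.0,"tz":-0.0015,"turn":0.0,"fingers":1.0},{"tx":0.0,"ty":0.0,"tz":-0.002,"turn":0.0,"fingers":1.0},{"tx":0.0,"ty":0.0,"tz":-0.002,"turn":0.0,"fingers":1.0},{"tx":0.0,"ty":0.0,"tz":-0.002,"turn":0.0,"fingers":1.0},{"tx":0.0,"ty":0.0,"tz":-0.002,"turn":0.0,"fingers":1.0}]'; python3 -m crank '[{"tx":0.0,"ty":0.0,"tz":-0.005,"turn":0.0,"fingers":1.0},{"tx":0.0,"ty":0.0,"tz":-0.015,"turn":0.0,"fingers":1.0},{"tx":0.0,"ty":0.0,"tz":-0.025,"turn":0.0,"fingers":1.0},{"tx":0.0,"ty":0.0,"tz":-0.025,"turn":0.0,"fingers":1.0},{"tx":0.0,"ty":0.0,"tz":-0.015,"turn":0.0,"fingers":1.0},{"tx":0.0,"ty":0.0,"tz":-0.005,"turn":0.0,"fingers":1.0},{"tx":0.0,"ty":0.0,"tz":0.0,"turn":0.0,"fingers":1.0},{"tx":0.0,"ty":0.0,"tz":0.0,"turn":0.0,"fingers":1.0}]'
python3 - <<'E'
from cell import vision
import numpy as np,cv2
from h import *
A=vision.snapshot('top');B=vision.snapshot('side')
for d,n in((A,'T'),(B,'S')):
    R=cv2.Rodrigues(np.array(d['rvec'],float))[0];v,u=np.mgrid[:384,:512];z=d['depth']
    P=(np.stack([(u-d['cx'])/d['fx']*z,(v-d['cy'])/d['fy']*z,z],-1)-np.ravel(d['tvec']))@R
    ps=.117;X=P[...,0]-.5297;Y=P[...,1]+.2198;x=X*np.cos(ps)+Y*np.sin(ps);y=-X*np.sin(ps)+Y*np.cos(ps);Z=P[...,2]
    m=(z>0)&(abs(x)+abs(y)<.105)&(abs(x)<.07)&((abs(x)>.04)|(abs(y)>.04))&(abs(Z-.065)<.02)&(d['image'].min(-1)>150)
    c=np.linalg.lstsq(np.c_[y[m],x[m],np.ones(m.sum())],Z[m],rcond=None)[0];print(n,'theta',np.arctan(c[0]))
pur=((135,60,80),(165,255,255))
print(cen(A['image'],*pur,(300,172,334,204)),cen(B['image'],*pur,(240,155,276,182)))
E
```

```text
t: 7.48
tcp_pos: [0.5406, -0.3197, 0.0648]
tool_rot: [[0.993, 0.117, 0.001], [0.117, -0.993, -0.001], [0.0, 0.001, -1.0]]
wrist_force: [-0.6, -0.3, 5.0]
width: 0.0004
grasp_force: 2.6
t: 8.15
tcp_pos: [0.5405, -0.3183, 0.0779]
tool_rot: [[0.993, 0.118, -0.0], [0.118, -0.993, 0.001], [-0.0, -0.001, -1.0]]
wrist_force: [0.1, -0.8, -0.1]
width: 0.0
grasp_force: 0.0
t: 8.82
tcp_pos: [0.5402, -0.3185, 0.1674]
tool_rot: [[0.993, 0.118, -0.001], [0.118, -0.993, 0.0], [-0.001, -0.001, -1.0]]
wrist_force: [-0.6, -0.1, -0.2]
width: -0.0001
grasp_force: 0.0
T theta -0.0012239687301619233
S theta -0.004393583788834066
((np.float64(315.4512820512821), np.float64(185.98461538461538)), 195) ((np.float64(256.37931034482756), np.float64(167.48275862068965)), 87)
```

```bash
python3 -c "from cell import bot;print(bot.job_done())"
```

```text
the job is handed in; nothing more can be done
None
```

The job is handed in. I held the pad at about 0.21, 0.223 and then 0.204 rad, because I could only place the rider at roughly 0.20–0.22. I then eased the plate home (tilt reads about 0), with the slide unmoved and the hand clear, but no verdict came back.

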